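Snap the lid of the plant-feed tub shut all round

TASK

The yellow lid lies on the white plant-feed tub, but parts of its rim still stand up and would let the damp in. Press down every raised section of the rim with the fingertips, one after another, until it clicks fully shut. Only press: leave the tub standing where it is, do not lift or carry it or anything else, and leave the things around it alone.

Things in the scene. Friction and masses are not known exactly. Their poses are not given: they have to be found in the camera images.
- tub: round white tub, full, about 1.8 kg, loose; 148 mm across at the foot, 181 mm across its yellow lid, 122 mm high. Origin: centre of its underside; z up its axis. The lid's middle (116 mm across) is seated, 7 mm below the crown of the rim. The rim round it is cut into six sections of 60 degrees; the middle of section k lies (k-1)*60 degrees counterclockwise from the tub's x axis. Wire handle folded down.
- section_1 (a joint): lid rim section 1: angle (rad) it stands up about a tangent hinge 58 mm from the tub's axis, 118.5 mm above its foot. 0 to 0.06 = clicked shut (stop at 0); 0.30 = up, outer edge 9 mm high. Sprung: pressed on its crown it gives with up to about 10 N, clicks over near 0.15 rad and stays shut; let go earlier, it springs up. Each section has its own snap; shut ones need nothing.
- section_1_top (a point): where to press section 1: top of its crown (the raised outer band, 10 mm wide), midway along its 88 mm arc. Moves with the section: 84 mm from the tub's axis and 121.7 mm above the tub's foot when shut, about 8 mm higher when up.
- section_2 (a joint): lid rim section 2, as section_1
- section_2_top (a point): pressing point of section 2, as for section 1
- section_3 (a joint): lid rim section 3, as section_1
- section_3_top (a point): pressing point of section 3, as for section 1
- section_4 (a joint): lid rim section 4, as section_1
- section_4_top (a point): pressing point of section 4, as for section 1
- section_5 (a joint): lid rim section 5, as section_1
- section_5_top (a point): pressing point of section 5, as for section 1
- section_6 (a joint): lid rim section 6, as section_1
- section_6_top (a point): pressing point of section 6, as for section 1
- clay_pot_large: bystander: terracotta pot, 64 mm wide and 50 mm high, back left; origin at the centre of its underside
- clay_pot_small: bystander: terracotta pot, 58 mm wide and 45 mm high, left; origin at the centre of its underside
- gold_ribbon: bystander: gold ribbon on a flat spool, 68 mm wide and 22 mm high, left; origin at the centre of its underside
- red_ribbon: bystander: red ribbon on a flat spool, 72 mm wide and 30 mm high, front right; origin at the centre of its underside
- glue: bystander: brown dropper bottle with black top, 33 mm wide and 102 mm high, right; origin at the centre of its underside
- vase: bystander: pale green glass bud vase, 48 mm wide and 150 mm high, right; origin at the centre of its underside
- mister: bystander: white and red spray bottle, 98 mm long and 215 mm high, far left; origin at the centre of its underside
- candle: bystander: cream candle in a glass, 76 mm wide and 90 mm high, back right; origin at the centre of its underside

How it is judged:
At the end, for the whole second after the job is handed in: All six rim sections are shut (joint below 0.08 rad, the stop being at 0); the tub stands upright (within 0.05 rad), at rest, within 30 mm of where it stood; every bystander is within 30 mm of where it stood (value of joint each of section_1, section_2, section_3, section_4, section_5, section_6 below 0.08 rad and distance of each of tub, clay_pot_large, clay_pot_small, gold_ribbon, red_ribbon, glue, vase, mister, candle from where it was at the start of the episode below 0.03 m and angle between tub's own z axis and vertical below 0.05 rad and linear speed of tub below 0.02 m/s); the robot touches nothing.
It fails at once if the tub is lifted off the table (its foot more than 10 mm up) (height (world z) of tub above 0.01 m).
It fails at once if the tub is tipped (more than 0.15 rad) (angle between tub's own z axis and vertical above 0.15 rad).
It fails at once if a thing around the tub is lifted off the table (more than 20 mm up) (height (world z) of any of clay_pot_large, clay_pot_small, gold_ribbon, red_ribbon, glue, vase, mister, candle above 0.02 m).
It also fails if it takes over 51 s, if anything falls off the work surface, if the arm or the gripper's body presses on something with over 40 N, if the wrist force passes 120 N, or if a joint passes its speed limit or range.

ROBOT

A 7-joint arm with a two-finger parallel gripper is mounted at the origin on the work surface; the furniture and walls round the work are solid. World frame = base frame: x ahead of the robot, y to its left, z up, the work surface at z = 0. Lengths are in m, angles in rad, forces in N, time in s.
With the tool pointing down it reaches from about 0.4 to 0.875 m from the base axis. Payload 6.5 kg.
Tool frame: the origin (TCP) lies at the very end of the fingers, on their centre line; the grasp point (between the pads) lies 19 mm behind it (r.pinch_z is the distance from the TCP to the grasp point, in m); z points along the fingers, x is the direction in which the jaws open and shut, and the axes are right-handed (so a half turn about z gives the same grasp; the last joint's range is limited). The gripper opens to 85 mm and grips with 20 to 120 N. Pads are 22 mm wide; open, the fingers measure 114 mm over their backs; the gripper's body (76 mm by 85 mm) begins 54 mm behind the grasp point. The pads swing forward as they close: fully open they stand 13 mm farther back than shut.
Start: joints at [-0.066, 0.536, -0.004, 1.538, 0.003, 1.067, -0.071], TCP at [0.65, 0, 0.231] pointing down, gripper open.
Joint ranges: [-2.7, 2.7], [-0.37, 2.16], [-1.27, 1.26], [0.24, 2.4], [-1.31, 4.45], [0.19, 1.91], [-2.76, 2.76]. Speed limits (rad/s): [2.39, 2.39, 3.14, 3.14, 3.14, 3.14, 3.14].

INTERFACE

Orientations are given as a rotation vector (axis times angle).
In Python, from station import monitor, optics, ticket, nets, r gives the robot as it stands.
- The arm moves only by the tool play_rows, never from a script. Its argument "steps" is a list of rows, each an object of numbers: "tx", "ty", "tz": the shift along the tool's x, y, z in mm; "ax", "ay", "az": the turn, a rotation vector about the tool's x, y, z in rad; "gripper": the opening, from 0 (shut) to 1 (fully open). A call has exactly 10 rows; each row is the pose to reach, as a shift and turn from the pose commanded when the call began, along the tool's axes at that moment; what a row does not reach only later rows make up. A row lasts 1/10 s, in which the tool goes at most 50 mm and 8.59 degrees, less where a joint would pass 70% of its speed; a pose out of reach is approached as far as the arm can. A call with a gripper value outside its range is refused whole. The fingers move at their own pace and stop on an object; "force" is the grip in N (left out, the last holds). Time passes only in rows, so rows that repeat a pose let the fingers close, or fill a call up. It gives the time, the measured TCP pose, the force and the opening at its end, in the units of the state.
- monitor.get_obs(): the state, without advancing time (a new reading comes with each control period).
- optics.snapshot(name): name is "scene" or "side" or "wrist"; returns (picture, depth): 384x512x3 uint8, red, green, blue; 384x512 float32, m along the optical axis (not along the pixel's ray), 0 where there is no reading.
- optics.camera_info(name): a dict with "K" (3x3 intrinsics, pixels), "k1" (the pictures are not rectified: a ray, as slopes to the right and down, at radius r is drawn at 1 + k1 r^2 times it, then the intrinsics apply), "rvec" (rotation vector, rad) and "tvec" (3), from world to camera coordinates, as OpenCV has them. Camera axes: x right, y down, z forward; pixel columns grow to the right and rows downward; lengths in m; the calibration is good to about 2 mm. A picture is of the moment at which its call begins: read the wrist's pose just before it. camera_info takes no time and is no camera call; for the wrist camera it gives the pose at the moment of the call.
- ticket.finish_job(): hands the job in, once; it reports no verdict.
Trained networks look in the newest picture that a camera, given by its name, has taken for a name from the list of things; names that differ only in an ending like _2 or _b are one class to them, and where a whole thing is asked for, a point or a joint stands for the part that bears it (a point fixed in the world has none). Each returns a list of dicts, best first, with "confidence" (0 to 1); they miss things now and then, are a little off and sometimes report something else, mostly with a low value. They report only what shows in the picture. A call takes as long as a camera call.
- nets.find_in(camera, name): "position" ([column, row] in pixels, amid what is visible of it).
The state is a dict: "t": time; "joint_positions": joint angles; "joint_velocities": joint speeds; "joint_torque": joint torques, N m; "position": TCP position; "orientation": TCP orientation; "wrist_force": force on the tool from outside, world axes, zero at the start; "torque": the same for the moment, N m; "grip_width": finger opening in m.
Only numpy, scipy, OpenCV 4.12 (cv2) and the standard library are available. Lean on these libraries where they do the work, as an engineer would, in place of code of your own. Each camera call takes 0.05 s, during which the arm holds its last target. There are 200 camera calls.

## Working session

There is one attempt and no reset: what is moved stays moved. The work goes in short steps, Python scripts to look and compute and a tool call to move; the robot and the scene stay as the last step left them, time stands still between calls to the robot, and variables do not carry over. Pictures are saved under pics/ and viewed, about 8 in all and at most 12, crops included, and the job is handed in when it is done.

Besides the shell and the picture viewer there is one more tool, called after ">>>" by a JSON object that holds its "api" and its "payload", one argument or row to a line. play_rows: Moves the arm, as the interface text tells. Its arguments: {"type":"object","properties":{"steps":{"type":"array","items":{"type":"object","properties":{"tx":{"type":"number"},"ty":{"type":"number"},"tz":{"type":"number"},"ax":{"type":"number"},"ay":{"type":"number"},"az":{"type":"number"},"gripper":{"type":"number"}}}},"force":{"type":"number"}},"required":["steps"]}

```bash
mkdir -p pics; ls
cat > h.py <<'E'
import numpy as np, cv2
from station import monitor, optics, ticket, nets, r
def cloud(name):
    ci=optics.camera_info(name); img,d=optics.snapshot(name)
    K=np.array(ci["K"]);k1=ci["k1"];h,w=d.shape
    u,v=np.meshgrid(np.arange(w),np.arange(h))
    x=(u-K[0,2])/K[0,0];y=(v-K[1,2])/K[1,1]
    a,b=x.copy(),y.copy()
    for _ in range(20):
        s=1+k1*(a*a+b*b);a=x/s;b=y/s
    R=cv2.Rodrigues(np.array(ci["rvec"],float))[0];t=np.array(ci["tvec"]).ravel()
    P=(np.stack([a*d,b*d,d],-1)-t)@R
    P[d<=0]=np.nan
    return img,d,P
def save(n,img): cv2.imwrite("pics/"+n,img[:,:,::-1])
E
python3 - <<'E'
from h import *
o=monitor.get_obs();print(o['t'],o['position'],o['orientation'],o['wrist_force'],o['grip_width'])
ims=[]
for n in ["scene","side","wrist"]:
    img,d,P=cloud(n);np.savez("/tmp/%s.npz"%n,img=img,P=P);save(n+"0.png",img)
    m=(img[...,0]>150)&(img[...,1]>110)&(img[...,2]<90)&(P[...,2]>.1)
    q=P[m];print(n,len(q),np.nanmedian(q,0) if len(q) else '', np.nanpercentile(q,[1,99],axis=0) if len(q) else '')
    for k in ["tub","section_1_top","section_1"]:
        print(k,[(np.round(f['position']).tolist(),round(f['confidence'],2),np.round(P[int(f['position'][1]),int(f['position'][0])],3).tolist()) for f in nets.find_in(n,k)])
E
```

```text
pics
0.0 [6.49364472e-01 1.19282731e-05 2.30383207e-01] [ 3.14146247e+00  1.88571861e-04 -2.74350281e-03] [-0.31147936 -0.04138681 -0.00907425] 0.08523427634841838
scene 1183 [ 0.49971269 -0.05165321  0.1204993 ] [[ 0.38974356 -0.10144378  0.11176688]
 [ 0.57644831  0.29761022  0.13220507]]
tub [([283.0, 198.0], 0.61, [0.5, -0.112, 0.115])]
section_1_top [([254.0, 182.0], 0.58, [0.495, -0.022, 0.126]), ([274.0, 172.0], 0.46, [0.564, -0.039, 0.121]), ([308.0, 196.0], 0.28, [0.536, -0.17, 0.129])]
section_1 [([260.0, 203.0], 0.83, [0.442, -0.082, 0.126]), ([287.0, 210.0], 0.82, [0.466, -0.148, 0.122]), ([272.0, 171.0], 0.79, [0.568, -0.03, 0.121]), ([307.0, 195.0], 0.64, [0.541, -0.16, 0.127]), ([297.0, 175.0], 0.63, [0.589, -0.1, 0.125]), ([254.0, 185.0], 0.57, [0.486, -0.028, 0.125]), ([336.0, 283.0], 0.25, [0.394, -0.347, 0.053])]
side 2592 [ 0.46165088 -0.02179374  0.11866821] [[ 0.24454648 -0.10130021  0.11121863]
 [ 0.57629653  0.4380704   0.1310304 ]]
tub [([246.0, 227.0], 0.95, [0.523, -0.101, 0.116]), ([279.0, 146.0], 0.4, [0.449, 0.286, 0.022]), ([249.0, 198.0], 0.17, [0.492,
[... 259 characters left out ...]
494, -0.027, 0.122]), ([273.0, 234.0], 0.56, [0.598, -0.104, 0.129]), ([272.0, 210.0], 0.54, [0.56, -0.029, 0.115])]
wrist 10297 [ 0.50546089 -0.04444821  0.11965179] [[ 0.43794426 -0.0978701   0.1125977 ]
 [ 0.58023092  0.00366236  0.12950524]]
tub [([137.0, 245.0], 0.88, [0.53, -0.056, 0.114]), ([94.0, 210.0], 0.27, [0.498, -0.015, 0.124])]
section_1_top [([94.0, 213.0], 0.69, [0.498, -0.016, 0.125])]
section_1 [([198.0, 283.0], 0.92, [0.59, -0.092, 0.124]), ([83.0, 301.0], 0.91, [0.463, -0.121, 0.119]), ([95.0, 212.0], 0.89, [0.498, -0.015, 0.124]), ([172.0, 219.0], 0.82, [0.569, -0.025, 0.119]), ([176.0, 322.0], 0.73, [0.563, -0.144, 0.123]), ([60.0, 262.0], 0.69, [0.451, -0.07, 0.123])]
```

Run:
```python
from h import *
from scipy.optimize import least_squares
Q=[];C=[]
for n in ["scene","side","wrist"]:
    z=np.load(f"/tmp/{n}.npz");P=z['P'];img=z['img']
    m=(P[...,2]>.105)&(P[...,2]<.14)&(np.hypot(P[...,0]-.52,P[...,1]+.085)<.12)
    hsv=cv2.cvtColor(img,cv2.COLOR_RGB2HSV)
    m&=(hsv[...,0]>15)&(hsv[...,0]<40)&(hsv[...,1]>100)
    q=P[m];print(n,len(q),np.percentile(q,[1,50,99],axis=0).round(4).tolist())
    # outer edge fit by angular sectors
    c=np.array([.52,-.085])
    for it in range(10):
        a=np.arctan2(q[:,1]-c[1],q[:,0]-c[0]);rr=np.hypot(*(q[:,:2]-c).T)
        E=np.array([q[(np.abs(a-b)<.09)][np.argsort(rr[np.abs(a-b)<.09])[int(.97*((np.abs(a-b)<.09).sum()-1))],:2] for b in np.arange(-3,3.1,.17) if (np.abs(a-b)<.09).sum()>5])
        s=least_squares(lambda p:np.hypot(E[:,0]-p[0],E[:,1]-p[1])-p[2],[*c,.09],loss='soft_l1',f_scale=.002);c=s.x[:2]
    print(s.x,len(E)); 
    a=np.degrees(np.arctan2(q[:,1]-c[1],q[:,0]-c[0]));rr=np.hypot(*(q[:,:2]-c).T)
    for b in range(-180,180,15):
        k=(a>=b)&(a<b+15)&(rr>.078)&(rr<.092)
        k0=(a>=b)&(a<b+15)&(rr>.05)&(rr<.057)
        print((b,k.sum(),np.round(1000*np.median(q[k,2]),1) if k.sum() else None,np.round(1000*np.median(q[k0,2]),1) if k0.sum() else None),end=' ')
    print()
a=cv2.imread("pics/wrist0.png");b=cv2.imread("pics/side0.png")[110:300,150:350]
b=cv2.resize(b,(404,384),interpolation=cv2.INTER_CUBIC)
cv2.imwrite("pics/v1.png",cv2.resize(np.hstack([a[:,:396],b]),(800,384)))
```

```text
scene 2749 [[0.4305, -0.1761, 0.1107], [0.5151, -0.092, 0.1203], [0.6021, -0.0056, 0.1319]]
[ 0.51707653 -0.08862575  0.08909996] 36
(-180, np.int64(55), np.float64(124.5), np.float64(121.2)) (-165, np.int64(54), np.float64(119.8), np.float64(120.0)) (-150, np.int64(51), np.float64(119.0), np.float64(120.1)) (-135, np.int64(55), np.float64(119.8), np.float64(119.4)) (-120, np.int64(49), np.float64(120.1), np.float64(120.0)) (-105, np.int64(52), np.float64(121.6), np.float64(119.8)) (-90, np.int64(44), np.float64(126.8), np.float64(118.5)) (-75, np.int64(37), np.float64(128.5), np.float64(118.0)) (-60, np.int64(26), np.float64(128.8), np.float64(116.2)) (-45, np.int64(26), np.float64(126.5), np.float64(117.4)) (-30, np.int64(35), np.float64(128.2), np.float64(115.9)) (-15, np.int64(32), np.float64(128.3), np.float64(116.0)) (0, np.int64(33), np.float64(128.3), np.float64(114.4)) (15, np.int64(30), np.float64(121.9), np.float64(115.4)) (30, np.int64(29), np.float64(121.6), np.float64(115.5)) (45, np.int64(27), np.float64(121.4), np.float64(114.8)) (60, np.int64(28), np.float64(121.6), 
[... 2694 characters left out ...]
 (0, np.int64(301), np.float64(126.0), np.float64(118.7)) (15, np.int64(297), np.float64(120.3), np.float64(119.1)) (30, np.int64(307), np.float64(119.9), np.float64(119.1)) (45, np.int64(323), np.float64(119.6), np.float64(119.2)) (60, np.int64(326), np.float64(119.7), np.float64(119.1)) (75, np.int64(344), np.float64(121.0), np.float64(118.9)) (90, np.int64(341), np.float64(126.8), np.float64(118.9)) (105, np.int64(297), np.float64(128.1), np.float64(119.2)) (120, np.int64(252), np.float64(127.6), np.float64(119.0)) (135, np.int64(216), np.float64(126.1), np.float64(118.2)) (150, np.int64(249), np.float64(127.4), np.float64(115.7)) (165, np.int64(260), np.float64(128.1), np.float64(115.5))
```

View pics/v1.png

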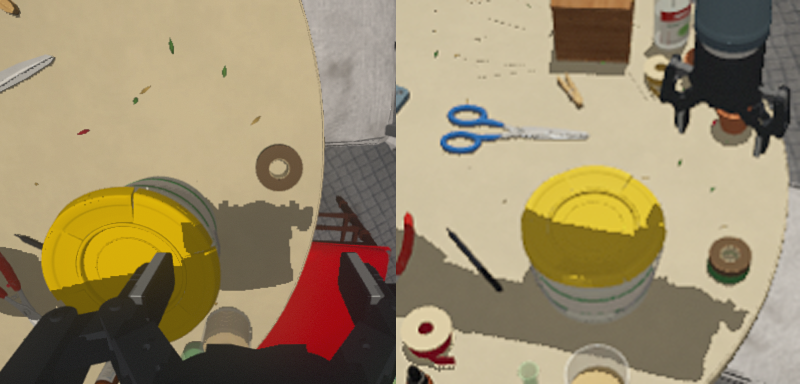

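View pics/scene0.png

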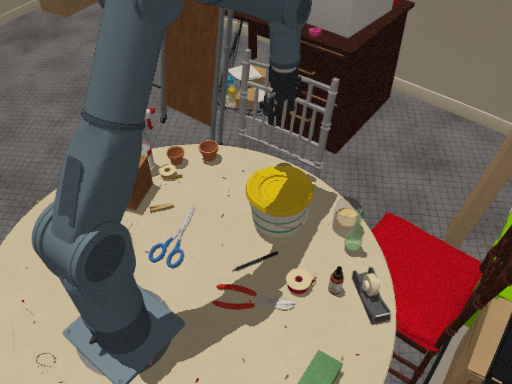

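Yellow lid is centred near (0.520, -0.089). Height by azimuth shows sections centred at about 106°, 166°, -74° and -14° raised (~128 mm), and those at 45° and 225° shut (~121 mm). I'll shut the gripper and move over the 106° section first.

>>> {"api": "play_rows", "payload": {
  "steps": [
    {"tx": -30, "ty": 2, "tz": 0, "gripper": 0},
    {"tx": -60, "ty": 4, "tz": 5, "gripper": 0},
    {"tx": -90, "ty": 6, "tz": 20, "gripper": 0},
    {"tx": -120, "ty": 8, "tz": 40, "gripper": 0},
    {"tx": -152, "ty": 9, "tz": 60, "gripper": 0},
    {"tx": -152, "ty": 9, "tz": 80, "gripper": 0},
    {"tx": -152, "ty": 9, "tz": 80, "gripper": 0},
    {"tx": -152, "ty": 9, "tz": 80, "gripper": 0},
    {"tx": -152, "ty": 9, "tz": 80, "gripper": 0},
    {"tx": -152, "ty": 9, "tz": 80, "gripper": 0}
  ]
}}

```text
$.steps[0]: bad value
```

Run:
```python
from h import *
o=monitor.get_obs();print(o['t'],o['position'],o['orientation'],o['wrist_force'],o['grip_width'])
a,_,P=cloud("side");save("s1.png",a); b,_,_=cloud("wrist")
for k in ["clay_pot_large","vase","candle","tub"]:
    print(k,[(np.round(f['position']).tolist(),round(f['confidence'],2),np.round(P[int(f['position'][1]),int(f['position'][0])],3).tolist()) for f in nets.find_in("side",k)][:2])
v=np.hstack([cv2.resize(a[110:300,150:350],(404,384)),b[:,:396]]);save("v2.png",v)
```

```text
0.6 [6.49992917e-01 1.33213923e-05 2.31295195e-01] [-3.14158741e+00 -5.96652397e-05 -7.59493536e-06] [ 0.27879033  0.64708945 -0.28931148] 0.08530004219246001
clay_pot_large [([315.0, 174.0], 0.56, [0.593, 0.225, 0.015])]
vase [([215.0, 319.0], 0.88, [0.548, -0.331, 0.057])]
candle [([247.0, 303.0], 0.91, [0.595, -0.261, 0.044])]
tub [([248.0, 227.0], 0.66, [0.525, -0.1, 0.113]), ([271.0, 236.0], 0.48, [0.591, -0.108, 0.125])]
```

View pics/v2.png

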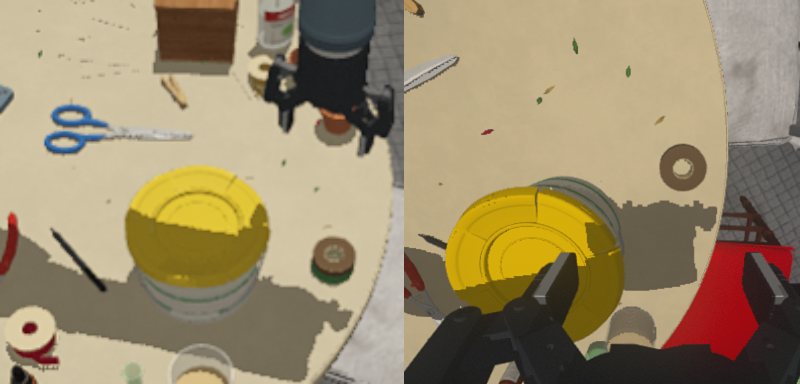

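The picture is unchanged: the arm hasn't moved because the call was refused (row format). I'll retry with all seven fields in every row.

>>> {"api": "play_rows", "payload": {
  "steps": [
    {"tx": -30, "ty": 2, "tz": 0, "ax": 0, "ay": 0, "az": 0, "gripper": 0},
    {"tx": -60, "ty": 4, "tz": 5, "ax": 0, "ay": 0, "az": 0, "gripper": 0},
    {"tx": -90, "ty": 6, "tz": 20, "ax": 0, "ay": 0, "az": 0, "gripper": 0},
    {"tx": -120, "ty": 8, "tz": 40, "ax": 0, "ay": 0, "az": 0, "gripper": 0},
    {"tx": -153, "ty": 9, "tz": 60, "ax": 0, "ay": 0, "az": 0, "gripper": 0},
    {"tx": -153, "ty": 9, "tz": 80, "ax": 0, "ay": 0, "az": 0, "gripper": 0},
    {"tx": -153, "ty": 9, "tz": 80, "ax": 0, "ay": 0, "az": 0, "gripper": 0},
    {"tx": -153, "ty": 9, "tz": 80, "ax": 0, "ay": 0, "az": 0, "gripper": 0},
    {"tx": -153, "ty": 9, "tz": 80, "ax": 0, "ay": 0, "az": 0, "gripper": 0},
    {"tx": -153, "ty": 9, "tz": 80, "ax": 0, "ay": 0, "az": 0, "gripper": 0}
  ]
}}

```text
t: 1.9
position: [0.4983, -0.0089, 0.1522]
orientation: [-3.141, -0.0, -0.003]
wrist_force: [0.4, 0.1, -0.6]
grip_width: -0.0001
```

Press to z≈0.122, then hold to read the force.

>>> {"api": "play_rows", "payload": {
  "steps": [
    {"tx": 0, "ty": 0, "tz": 8, "ax": 0, "ay": 0, "az": 0, "gripper": 0},
    {"tx": 0, "ty": 0, "tz": 16, "ax": 0, "ay": 0, "az": 0, "gripper": 0},
    {"tx": 0, "ty": 0, "tz": 20, "ax": 0, "ay": 0, "az": 0, "gripper": 0},
    {"tx": 0, "ty": 0, "tz": 23, "ax": 0, "ay": 0, "az": 0, "gripper": 0},
    {"tx": 0, "ty": 0, "tz": 26, "ax": 0, "ay": 0, "az": 0, "gripper": 0},
    {"tx": 0, "ty": 0, "tz": 28, "ax": 0, "ay": 0, "az": 0, "gripper": 0},
    {"tx": 0, "ty": 0, "tz": 30, "ax": 0, "ay": 0, "az": 0, "gripper": 0},
    {"tx": 0, "ty": 0, "tz": 30, "ax": 0, "ay": 0, "az": 0, "gripper": 0},
    {"tx": 0, "ty": 0, "tz": 30, "ax": 0, "ay": 0, "az": 0, "gripper": 0},
    {"tx": 0, "ty": 0, "tz": 30, "ax": 0, "ay": 0, "az": 0, "gripper": 0}
  ]
}}

```text
t: 2.9
position: [0.4971, -0.0087, 0.1216]
orientation: [-3.141, -0.0, -0.0]
wrist_force: [-2.3, 1.3, 5.6]
grip_width: 0.0004
```

>>> {"api": "play_rows", "payload": {
  "steps": [
    {"tx": 0, "ty": 0, "tz": 1.5, "ax": 0, "ay": 0, "az": 0, "gripper": 0},
    {"tx": 0, "ty": 0, "tz": 2, "ax": 0, "ay": 0, "az": 0, "gripper": 0},
    {"tx": 0, "ty": 0, "tz": -5, "ax": 0, "ay": 0, "az": 0, "gripper": 0},
    {"tx": 0, "ty": 0, "tz": -30, "ax": 0, "ay": 0, "az": 0, "gripper": 0},
    {"tx": -15, "ty": 15, "tz": -40, "ax": 0, "ay": 0, "az": 0, "gripper": 0},
    {"tx": -40, "ty": 40, "tz": -35, "ax": 0, "ay": 0, "az": 0, "gripper": 0},
    {"tx": -58, "ty": 60, "tz": -30, "ax": 0, "ay": 0, "az": 0, "gripper": 0},
    {"tx": -58, "ty": 60, "tz": -30, "ax": 0, "ay": 0, "az": 0, "gripper": 0},
    {"tx": -58, "ty": 60, "tz": -30, "ax": 0, "ay": 0, "az": 0, "gripper": 0},
    {"tx": -58, "ty": 60, "tz": -30, "ax": 0, "ay": 0, "az": 0, "gripper": 0}
  ]
}}

```text
t: 3.9
position: [0.4401, -0.0684, 0.1515]
orientation: [-3.141, -0.001, -0.002]
wrist_force: [0.5, 0.0, 0.7]
grip_width: -0.0004
```

```bash
cat > chk.py <<'E'
from h import *
import sys
o=monitor.get_obs();print(o['t'],o['position'].round(4) if hasattr(o['position'],'round') else o['position'])
c=np.array([.520,-.089])
for n in ["scene","side"]:
    img,_,P=cloud(n);save(f"{n}_{o['t']:.1f}.png",img)
    hsv=cv2.cvtColor(img,cv2.COLOR_RGB2HSV)
    m=(P[...,2]>.105)&(P[...,2]<.14)&(hsv[...,0]>15)&(hsv[...,0]<40)&(hsv[...,1]>100)
    q=P[m];q=q[np.hypot(*(q[:,:2]-c).T)<.1]
    print(n,'extent centre',(np.percentile(q[:,:2],1,axis=0)/2+np.percentile(q[:,:2],99,axis=0)/2).round(4))
    a=np.degrees(np.arctan2(q[:,1]-c[1],q[:,0]-c[0]));rr=np.hypot(*(q[:,:2]-c).T)
    for mid in [-74,-14,46,106,166,226]:
        k=(np.abs((a-mid+180)%360-180)<22)&(rr>.078)&(rr<.092)
        print(mid,k.sum(),np.round(1000*np.median(q[k,2]),1) if k.sum() else None,end='; ')
    print()
E
python3 chk.py
```

```text
3.9 [ 0.4401 -0.0684  0.1515]
scene extent centre [ 0.5164 -0.1015]
-74 109 127.7; -14 68 129.1; 46 50 121.2; 106 1 123.0; 166 133 127.3; 226 166 119.5; 
side extent centre [ 0.5225 -0.0909]
-74 170 126.6; -14 160 127.1; 46 100 121.7; 106 95 121.6; 166 86 128.4; 226 112 120.8;
```

The 106° section is shut (121.6 mm). Next is the 166° section: press, then lift.

>>> {"api": "play_rows", "payload": {
  "steps": [
    {"tx": 0, "ty": 0, "tz": 12, "ax": 0, "ay": 0, "az": 0, "gripper": 0},
    {"tx": 0, "ty": 0, "tz": 20, "ax": 0, "ay": 0, "az": 0, "gripper": 0},
    {"tx": 0, "ty": 0, "tz": 24, "ax": 0, "ay": 0, "az": 0, "gripper": 0},
    {"tx": 0, "ty": 0, "tz": 27, "ax": 0, "ay": 0, "az": 0, "gripper": 0},
    {"tx": 0, "ty": 0, "tz": 30, "ax": 0, "ay": 0, "az": 0, "gripper": 0},
    {"tx": 0, "ty": 0, "tz": 32, "ax": 0, "ay": 0, "az": 0, "gripper": 0},
    {"tx": 0, "ty": 0, "tz": 32, "ax": 0, "ay": 0, "az": 0, "gripper": 0},
    {"tx": 0, "ty": 0, "tz": 20, "ax": 0, "ay": 0, "az": 0, "gripper": 0},
    {"tx": 0, "ty": 0, "tz": 0, "ax": 0, "ay": 0, "az": 0, "gripper": 0},
    {"tx": 0, "ty": 0, "tz": 0, "ax": 0, "ay": 0, "az": 0, "gripper": 0}
  ]
}}

```text
t: 5.0
position: [0.4411, -0.0692, 0.1533]
orientation: [3.141, 0.0, 0.008]
wrist_force: [0.7, -0.4, -0.3]
grip_width: 0.0
```

>>> {"api": "play_rows", "payload": {
  "steps": [
    {"tx": 15, "ty": 5, "tz": -10, "ax": 0, "ay": 0, "az": 0, "gripper": 0},
    {"tx": 40, "ty": 10, "tz": -10, "ax": 0, "ay": 0, "az": 0, "gripper": 0},
    {"tx": 70, "ty": 17, "tz": -10, "ax": 0, "ay": 0, "az": 0, "gripper": 0},
    {"tx": 100, "ty": 25, "tz": -10, "ax": 0, "ay": 0, "az": 0, "gripper": 0},
    {"tx": 130, "ty": 33, "tz": -10, "ax": 0, "ay": 0, "az": 0, "gripper": 0},
    {"tx": 161, "ty": 40, "tz": -5, "ax": 0, "ay": 0, "az": 0, "gripper": 0},
    {"tx": 161, "ty": 40, "tz": 0, "ax": 0, "ay": 0, "az": 0, "gripper": 0},
    {"tx": 161, "ty": 40, "tz": 0, "ax": 0, "ay": 0, "az": 0, "gripper": 0},
    {"tx": 161, "ty": 40, "tz": 0, "ax": 0, "ay": 0, "az": 0, "gripper": 0},
    {"tx": 161, "ty": 40, "tz": 0, "ax": 0, "ay": 0, "az": 0, "gripper": 0}
  ]
}}

```text
t: 6.0
position: [0.5992, -0.1088, 0.1514]
orientation: [-3.142, -0.0, 0.001]
wrist_force: [0.9, 0.4, 0.8]
grip_width: -0.0002
```

```bash
python3 chk.py
```

```text
6.0 [ 0.5992 -0.1088  0.1514]
scene extent centre [ 0.5169 -0.0905]
-74 106 127.7; -14 68 128.9; 46 78 121.9; 106 80 121.6; 166 135 120.9; 226 166 119.2; 
side extent centre [ 0.5223 -0.096 ]
-74 170 126.4; -14 144 127.1; 46 2 120.7; 106 48 121.1; 166 83 121.1; 226 105 121.2;
```

166° is shut, and the tub hasn't moved. Next are -14° and then -74° at (0.543, -0.169).

>>> {"api": "play_rows", "payload": {
  "steps": [
    {"tx": 0, "ty": 0, "tz": 12, "ax": 0, "ay": 0, "az": 0, "gripper": 0},
    {"tx": 0, "ty": 0, "tz": 20, "ax": 0, "ay": 0, "az": 0, "gripper": 0},
    {"tx": 0, "ty": 0, "tz": 24, "ax": 0, "ay": 0, "az": 0, "gripper": 0},
    {"tx": 0, "ty": 0, "tz": 27, "ax": 0, "ay": 0, "az": 0, "gripper": 0},
    {"tx": 0, "ty": 0, "tz": 30, "ax": 0, "ay": 0, "az": 0, "gripper": 0},
    {"tx": 0, "ty": 0, "tz": 32, "ax": 0, "ay": 0, "az": 0, "gripper": 0},
    {"tx": 0, "ty": 0, "tz": 32, "ax": 0, "ay": 0, "az": 0, "gripper": 0},
    {"tx": 0, "ty": 0, "tz": 20, "ax": 0, "ay": 0, "az": 0, "gripper": 0},
    {"tx": 0, "ty": 0, "tz": 0, "ax": 0, "ay": 0, "az": 0, "gripper": 0},
    {"tx": 0, "ty": 0, "tz": 0, "ax": 0, "ay": 0, "az": 0, "gripper": 0}
  ]
}}

```text
t: 7.1
position: [0.6013, -0.1093, 0.1534]
orientation: [3.141, -0.0, 0.005]
wrist_force: [-0.1, -0.1, -0.5]
grip_width: 0.0005
```

>>> {"api": "play_rows", "payload": {
  "steps": [
    {"tx": -10, "ty": 10, "tz": -5, "ax": 0, "ay": 0, "az": 0, "gripper": 0},
    {"tx": -25, "ty": 25, "tz": -5, "ax": 0, "ay": 0, "az": 0, "gripper": 0},
    {"tx": -40, "ty": 45, "tz": -5, "ax": 0, "ay": 0, "az": 0, "gripper": 0},
    {"tx": -57, "ty": 60, "tz": 0, "ax": 0, "ay": 0, "az": 0, "gripper": 0},
    {"tx": -57, "ty": 60, "tz": 0, "ax": 0, "ay": 0, "az": 0, "gripper": 0},
    {"tx": -57, "ty": 60, "tz": 0, "ax": 0, "ay": 0, "az": 0, "gripper": 0},
    {"tx": -57, "ty": 60, "tz": 12, "ax": 0, "ay": 0, "az": 0, "gripper": 0},
    {"tx": -57, "ty": 60, "tz": 20, "ax": 0, "ay": 0, "az": 0, "gripper": 0},
    {"tx": -57, "ty": 60, "tz": 24, "ax": 0, "ay": 0, "az": 0, "gripper": 0},
    {"tx": -57, "ty": 60, "tz": 27, "ax": 0, "ay": 0, "az": 0, "gripper": 0}
  ]
}}

```text
t: 8.1
position: [0.5436, -0.1693, 0.1242]
orientation: [3.141, 0.001, 0.001]
wrist_force: [0.2, -2.4, 5.3]
grip_width: -0.0001
```

>>> {"api": "play_rows", "payload": {
  "steps": [
    {"tx": 0, "ty": 0, "tz": 3, "ax": 0, "ay": 0, "az": 0, "gripper": 0},
    {"tx": 0, "ty": 0, "tz": 5, "ax": 0, "ay": 0, "az": 0, "gripper": 0},
    {"tx": 0, "ty": 0, "tz": 5, "ax": 0, "ay": 0, "az": 0, "gripper": 0},
    {"tx": 0, "ty": 0, "tz": -5, "ax": 0, "ay": 0, "az": 0, "gripper": 0},
    {"tx": 0, "ty": 0, "tz": -30, "ax": 0, "ay": 0, "az": 0, "gripper": 0},
    {"tx": 0, "ty": -20, "tz": -60, "ax": 0, "ay": 0, "az": 0, "gripper": 0},
    {"tx": 30, "ty": -60, "tz": -90, "ax": 0, "ay": 0, "az": 0, "gripper": 0},
    {"tx": 70, "ty": -100, "tz": -100, "ax": 0, "ay": 0, "az": 0, "gripper": 0},
    {"tx": 107, "ty": -150, "tz": -110, "ax": 0, "ay": 0, "az": 0, "gripper": 0},
    {"tx": 107, "ty": -169, "tz": -110, "ax": 0, "ay": 0, "az": 0, "gripper": 0}
  ]
}}

```text
t: 9.1
position: [0.6519, 0.002, 0.235]
orientation: [-3.141, 0.0, -0.003]
wrist_force: [0.4, 0.6, 0.1]
grip_width: 0.0003
```

```bash
python3 chk.py
python3 - <<'E'
from h import *
b,_,_=cloud("wrist");a,_,P=cloud("side");print(monitor.get_obs()['joint_velocities'])
save("v3.png",np.hstack([cv2.resize(a[110:300,150:350],(404,384)),b[:,:396]]))
for k in ["clay_pot_large","vase","candle","tub"]:
    print(k,[(np.round(f['position']).tolist(),round(f['confidence'],2),np.round(P[int(f['position'][1]),int(f['position'][0])],3).tolist()) for f in nets.find_in("side",k)][:2])
E
```

```text
9.1 [0.6519 0.002  0.235 ]
scene extent centre [ 0.5174 -0.0907]
-74 97 121.3; -14 66 121.8; 46 76 121.7; 106 79 121.4; 166 139 120.7; 226 162 118.5; 
side extent centre [ 0.522  -0.0902]
-74 174 120.3; -14 144 120.7; 46 100 121.2; 106 96 121.4; 166 83 121.4; 226 112 120.7; 
[ 0.03914555 -0.0089473   0.04214873  0.02686712  0.010602   -0.00114646
  0.00360597]
clay_pot_large []
vase [([218.0, 314.0], 0.85, [0.551, -0.324, 0.074])]
candle [([248.0, 299.0], 0.92, [0.592, -0.251, 0.045]), ([166.0, 275.0], 0.44, [0.357, -0.252, 0.003])]
tub [([248.0, 226.0], 0.71, [0.525, -0.095, 0.115]), ([222.0, 230.0], 0.71, [0.471, -0.137, 0.12])]
```

View pics/v3.png

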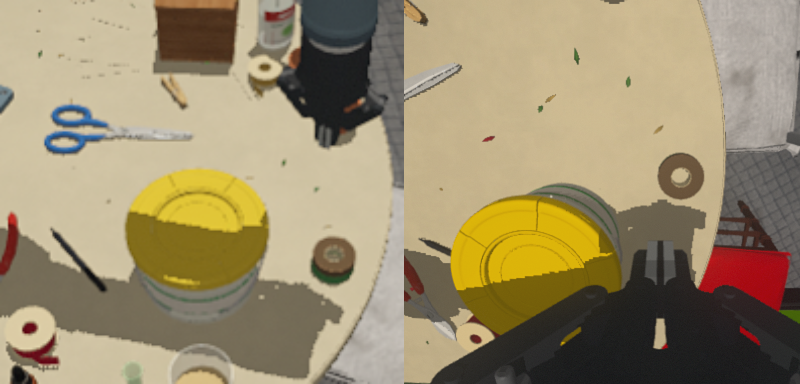

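The lid is now level all round: the rim reads 120–122 mm at all six sections, and the 226° one (shut from the start) reads 118.5 from the scene camera. The tub, candle, vase and spools are where they were, and the arm is clear. Handing in.

```bash
python3 -c "
from h import *
print(ticket.finish_job())"
```

```text
the job is handed in; nothing more can be done
None
```

I pressed the four raised rim sections shut with the closed fingertips, at about 106°, 166°, -14° and -74° around the lid. The job is handed in at about 9 s of the 51 s limit; the system gave no verdict.

**Lid:** in the last depth check, both fixed cameras put the raised sections at 120–122 mm, down from about 128 mm. The two sections that were already shut still read 118.5–122 mm.

**Tub and surroundings:** the tub's centre matched its starting position to within about 2 mm. The candle and vase showed no visible shift, though their network readings varied by up to 1–2 cm. I didn't measure the other bystanders; the spools in the last side view looked unmoved.

**Robot:** the arm ended clear of everything. The contact forces I read while pressing were about 6 N.

**Checks that failed or disagreed:**
- The first move call was refused because of its row format, and nothing moved.
- The last search for the large clay pot found nothing, probably because the gripper was in the way. The arm never went near it.
- Some lid-centre estimates taken mid-task were off by about 1 cm because the arm hid part of the lid.

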